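# Open the propolis bottle that the tasting cup stands at

## Robot

A 6-joint arm with a two-finger parallel gripper is mounted at the origin on the work surface. World frame = base frame: x ahead of the robot, y to its left, z up, the work surface at z = 0. Lengths are in m, angles in rad, forces in N, time in s.
With the tool pointing down it reaches from about 0.425 to 0.95 m from the base axis. Payload 3.5 kg.
Tool frame: the origin (TCP) lies at the very end of the fingers, on their centre line; the grasp point (between the pads) lies ctrl.pinch_z behind it (ctrl.pinch_z is the distance from the TCP to the grasp point, in m); z points along the fingers, y is the line along which they close (so a half turn about z gives the same grasp; the last joint's range is limited). The gripper opens to 85 mm and grips with 20 to 120 N. Pads are 22 mm wide; open, the fingers measure 114 mm over their backs; the gripper's body (76 mm by 85 mm) begins 54 mm behind the grasp point. The pads swing forward as they close: fully open they stand 13 mm farther back than shut.
Start: joints at [-1.353, 0.286, 1.577, -0, 1.279, -0.15], TCP at [0.243, -0.63, 0.231] pointing down, gripper open.
Joint ranges: [-2.77, 2.77], [-0.9, 2.22], [0.21, 2.48], [-1.53, 4.67], [0.24, 2.81], [-2.84, 2.84]. Speed limits (rad/s): [2.79, 2.79, 3.14, 3.14, 3.14, 3.14].

## Interface

Orientations are given as a unit quaternion [x, y, z, w].
In Python, from plant import ctrl gives the robot as it stands.
- The arm moves only by the tool step_hand, called after "Call:" as name(argument=value, ...), one argument or row to a line, values as JSON. Schema: {"type":"object","properties":{"ticks":{"type":"string"},"grip_force":{"type":"number"},"only":{"type":"string"},"quiet":{"type":"boolean"},"lines":{"type":"string"}},"required":["ticks"],"additionalProperties":false}. ticks is a string of 1 to 10 rows, parted by semicolons, with the numbers parted by commas; each row has 7 numbers: dx, dy, dz in shares of 0.3 m (1.0 is 0.3 m), then a rotation vector rx, ry, rz in parts of the range, where 1.0 means 4 rad, then the opening from 0.0 (shut) to 1.0 (fully open); each row is the pose to reach, as a shift and turn from the pose commanded when the call began, along the tool's axes at that moment; what a row does not reach only later rows make up. A row lasts 1/8 s, in which the tool goes at most 0.0625 m and 0.188 rad, less where a joint would pass 70% of its speed; a pose out of reach is approached as far as the arm can. The fingers move at their own pace and stop on an object; grip_force is the grip in N (left out, the last holds). Time passes only in rows, so rows that do not move let the fingers close. The tool returns the time, the measured TCP pose, the force, the opening and the grip force at its end. only (a regular expression) keeps the lines of the reply that match it, lines (a string "A,B") keeps lines A to B, and quiet returns only ok. Shift and turn numbers lie between -1 and 1, and a call with a number outside is refused. Input that does not fit is refused with a message, and nothing moves.
- ctrl.get_state(): the state, without advancing time (a new reading comes with each control period).
- ctrl.read_camera(name): name is "side" or "top" or "wrist"; returns a dict with "pixels" (480x640x3 uint8, red, green, blue), "camera_matrix" (3x3 intrinsics, pixels), "xyz" and "orientation" of the camera in the world. Camera axes: x right, y down, z forward; pixel columns grow to the right and rows downward; lengths in m; the calibration is good to about 2 mm. The wrist camera is an equidistant fisheye: a pixel r from the principal point sees the ray r / f radians off the axis. A picture is of the moment at which its call begins. There is no depth.
- ctrl.sign_off(): hands the job in; it is judged then, once.
Trained networks look in the newest picture that a camera, given by its name, has taken for a name from the list of things; names that differ only in an ending like _2 or _b are one class to them, and where a whole thing is asked for, a point or a joint stands for the part that bears it (a point fixed in the world has none). Each returns a list of dicts, best first, with "conf" (0 to 1); they miss things now and then, are a little off and sometimes report something else, mostly with a low value. They report only what shows in the picture. A call takes as long as a camera call.
- ctrl.recognise(camera, thing): "position" ([x, y, z] in m, in world coordinates, good to about 4 mm: the middle of the surface that is visible of it).
- ctrl.masks_of(camera, thing): "region" (480x640 bool, what is visible of it).
- ctrl.mark_of(camera, thing): "position" ([x, y, z] in m, in world coordinates, good to about 4 mm: a listed point, or the origin of a listed thing).
The state is a dict: "time": time; "qpos": joint angles; "dq": joint speeds; "joint_efforts": joint torques, N m; "eef_pos": TCP position; "tcp_rot": TCP orientation; "contact_force": force on the tool from outside, world axes, zero at the start; "wrist_torque": the same for the moment, N m; "opening": opening from 0.0 (shut) to 1.0 (fully open); "finger_force": force on a finger pad.
Only numpy, scipy, OpenCV 4.12 (cv2) and the standard library are available. Lean on these libraries where they do the work, as an engineer would, in place of code of your own. Each camera call takes 0.05 s, during which the arm holds its last target. There are 200 camera calls.

## Task

Three propolis bottles with push-and-turn safety caps stand in a row on the honey stall; open the one that the small white tasting cup stands at: press its cap down, and while it is down twist it anticlockwise until it is free, then lift it straight up. Finish while still holding the cap in the gripper, level and still, about 6 to 10 cm above its place and right over its bottle, touching nothing else. Leave the other two caps shut and do not shift or tip the cup or the other goods.

Things in the scene. Friction and masses are not known exactly. Their poses are not given: they have to be found in the camera images.
- bottle_a: leftmost (+y) of three alike amber bottles in a row across the table, fixed by a round wooden coaster (92 mm diameter, 12 mm thick): it cannot turn or tip. Blank paper label. Origin: centre of the coaster's underside, on the table; z up its axis; yaw arbitrary. Body 68 mm diameter up to height 88 mm, shoulder narrowing to a 29 mm neck at 113 mm, rim at 149 mm.
- cap_a: black ribbed round push-and-turn cap of the leftmost (+y) bottle, loose, 48 mm diameter, 32 mm tall, 30 g. Origin: centre of its underside; z up. Locked: underside 128 mm and top 160 mm above the table, on the bottle's axis, x along the bottle's x; it can neither turn nor lift. Fingers gripping its sides from above have 15 mm of room below its underside; 45 N grip is enough.
- neck_a (a point): centre of the neck's rim of the leftmost (+y) bottle, 149 mm above the table, inside the cap. A spring here pushes the cap up: 4 N locked, 11 N at 5.5 mm down, rigid stop at 7 mm. Kept 5 to 6 mm down, the cap turns anticlockwise seen from above (+ about z) and lifts free when turned 46 to 78 degrees (best 62); stop at 80. Clockwise is blocked.
- bottle_b: middle of three alike amber bottles in a row across the table, fixed by a round wooden coaster (92 mm diameter, 12 mm thick): it cannot turn or tip. Blank paper label. Origin: centre of the coaster's underside, on the table; z up its axis; yaw arbitrary. Body 68 mm diameter up to height 88 mm, shoulder narrowing to a 29 mm neck at 113 mm, rim at 149 mm.
- cap_b: black ribbed round push-and-turn cap of the middle bottle, loose, 48 mm diameter, 32 mm tall, 30 g. Origin: centre of its underside; z up. Locked: underside 128 mm and top 160 mm above the table, on the bottle's axis, x along the bottle's x; it can neither turn nor lift. Fingers gripping its sides from above have 15 mm of room below its underside; 45 N grip is enough.
- neck_b (a point): centre of the neck's rim of the middle bottle, 149 mm above the table, inside the cap. A spring here pushes the cap up: 4 N locked, 11 N at 5.5 mm down, rigid stop at 7 mm. Kept 5 to 6 mm down, the cap turns anticlockwise seen from above (+ about z) and lifts free when turned 46 to 78 degrees (best 62); stop at 80. Clockwise is blocked.
- bottle_c: rightmost (-y) of three alike amber bottles in a row across the table, fixed by a round wooden coaster (92 mm diameter, 12 mm thick): it cannot turn or tip. Blank paper label. Origin: centre of the coaster's underside, on the table; z up its axis; yaw arbitrary. Body 68 mm diameter up to height 88 mm, shoulder narrowing to a 29 mm neck at 113 mm, rim at 149 mm.
- cap_c: black ribbed round push-and-turn cap of the rightmost (-y) bottle, loose, 48 mm diameter, 32 mm tall, 30 g. Origin: centre of its underside; z up. Locked: underside 128 mm and top 160 mm above the table, on the bottle's axis, x along the bottle's x; it can neither turn nor lift. Fingers gripping its sides from above have 15 mm of room below its underside; 45 N grip is enough.
- neck_c (a point): centre of the neck's rim of the rightmost (-y) bottle, 149 mm above the table, inside the cap. A spring here pushes the cap up: 4 N locked, 11 N at 5.5 mm down, rigid stop at 7 mm. Kept 5 to 6 mm down, the cap turns anticlockwise seen from above (+ about z) and lifts free when turned 46 to 78 degrees (best 62); stop at 80. Clockwise is blocked.
- tasting_cup: small white open tasting cup, 48 mm rim diameter, 45 mm tall, loose. Origin: centre of its underside. It stands on the far side of the bottle to open, about 90 mm from its axis; that is the bottle nearest to it.
- honey_jar: small round amber jar of honey with a brass lid, 50 mm diameter, 60 mm tall, loose bystander on the far side of another bottle. Origin: centre of underside.
- bee_figure: small bee figure on a 44 mm round wooden foot, 61 mm tall, loose bystander on the far side of another bottle. Origin: centre of underside.
- candle: beeswax pillar candle, 48 mm diameter, 55 mm tall, loose bystander between two bottles. Origin: centre of underside.
- dipper: wooden honey dipper lying flat, 140 mm long, 28 mm thick at the head, loose bystander between two bottles. Origin: on the table under its length, 80 mm from the handle's end; x towards its head.
- gift_box: six-sided cardboard gift box, 90 mm across, 40 mm tall, loose bystander to the left (+y). Origin: centre of underside.
- big_jar: big round amber honey jar, 68 mm diameter, 85 mm tall, loose bystander to the right (-y). Origin: centre of underside.

How it is judged:
By the outcome, as a careful person would: the job done as asked, in the order asked, and still so for the second after the job is handed in, while the arm keeps its last pose, push and grip.
It also fails if it takes over 35 s, if anything falls off the work surface, if the arm or the gripper's body presses on something with over 40 N, if the wrist force passes 120 N, or if a joint passes its speed limit or range.

## Working session

There is one attempt and no reset: what is moved stays moved. The work goes in short steps, Python scripts to look and compute and a tool call to move; the robot and the scene stay as the last step left them, time stands still between calls to the robot, and variables do not carry over. Pictures are saved under pics/ and viewed, at most 10 in all, crops included, and the job is handed in when it is done.

```bash
mkdir -p pics; ls
```

Run:
```python
from plant import ctrl
import cv2,numpy as np
s=ctrl.get_state(); print(s, ctrl.pinch_z)
for c in("side","top"):
    d=ctrl.read_camera(c); cv2.imwrite(f"pics/{c}0.png",d["pixels"][:,:,::-1])
    print(c,np.round(d["xyz"],3),np.round(d["orientation"],3),d["camera_matrix"][0][0])
    for t in("cap_a","neck_a","bottle_a","tasting_cup","honey_jar","bee_figure","candle","dipper","gift_box","big_jar"):
        print(t,[(np.round(r["position"],3).tolist(),round(r["conf"],2)) for r in ctrl.mark_of(c,t)][:5])
```

```text
pics
{'time': 0.0, 'qpos': array([-1.35301122e+00,  2.87154410e-01,  1.57817367e+00, -1.71345675e-05,
        1.27864195e+00, -1.49998063e-01]), 'dq': array([ 0.00026091,  0.00111804, -0.00021077, -0.00022131, -0.00093893,
        0.00074945]), 'joint_efforts': array([ 4.47328066e-04, -4.05979657e+01, -2.92623675e+01, -1.04531882e-04,
        5.85269489e-03,  2.34956396e-06]), 'eef_pos': array([ 0.24257408, -0.62919292,  0.22995651]), 'tcp_rot': array([ 9.83138389e-01,  1.82859223e-01, -4.84776971e-05, -1.18772706e-03]), 'contact_force': array([ 0.10653636, -0.31006605,  0.19871871]), 'wrist_torque': array([ 0.04250892, -0.01492593,  0.07490599]), 'finger_force': 0.0, 'opening': 1.0007862881511287} 0.0187
side [0.281 0.554 0.835] [-0.21   0.919 -0.328  0.067] 461.4722938303871
cap_a [([0.503, -0.222, 0.127], 0.87), ([0.472, 0.192, 0.126], 0.78), ([0.537, 0.011, 0.128], 0.73)]
neck_a [([0.469, 0.192, 0.148], 0.8)]
bottle_a [([0.471, 0.193, 0.002], 0.96), ([0.498, -0.222, 0.002], 0.81), ([0.533, 0.011, -0.002], 0.69), ([0.414, -0.106, 0.005], 0.24), ([0.591, -0.244, 0.002], 0.17)]
tast
[... 559 characters left out ...]
 0.012, 0.125], 0.81), ([0.47, 0.192, 0.128], 0.55)]
neck_a [([0.464, 0.193, 0.145], 0.94), ([0.536, 0.011, 0.15], 0.88), ([0.503, -0.219, 0.145], 0.87)]
bottle_a [([0.504, -0.22, -0.002], 0.9), ([0.467, 0.194, -0.004], 0.57), ([0.532, 0.007, -0.001], 0.57)]
tasting_cup [([0.619, 0.026, -0.0], 0.89)]
honey_jar [([0.592, -0.248, 0.003], 0.74)]
bee_figure [([0.561, 0.202, 0.002], 0.79), ([0.418, -0.1, -0.002], 0.48)]
candle [([0.42, 0.101, 0.002], 0.63), ([0.472, 0.192, -0.002], 0.15)]
dipper [([0.416, -0.101, -0.002], 0.92), ([0.5, -0.22, 0.15], 0.67), ([0.513, 0.406, -0.003], 0.3)]
gift_box [([0.513, 0.406, -0.005], 0.77)]
big_jar [([0.477, -0.382, -0.0], 0.7), ([0.537, 0.008, 0.151], 0.23)]
```

View pics/top0.png

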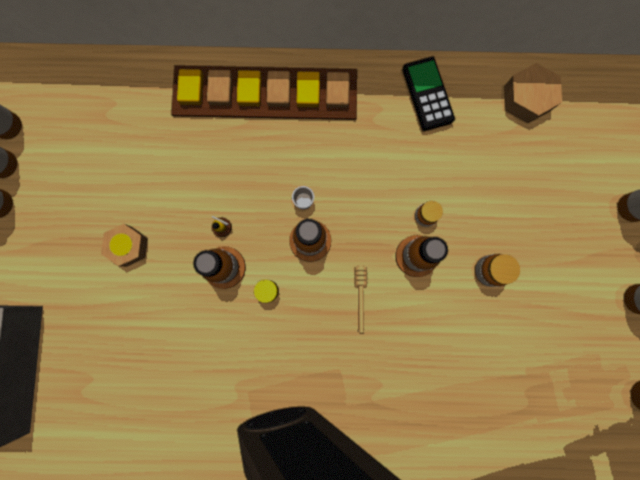

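View pics/side0.png

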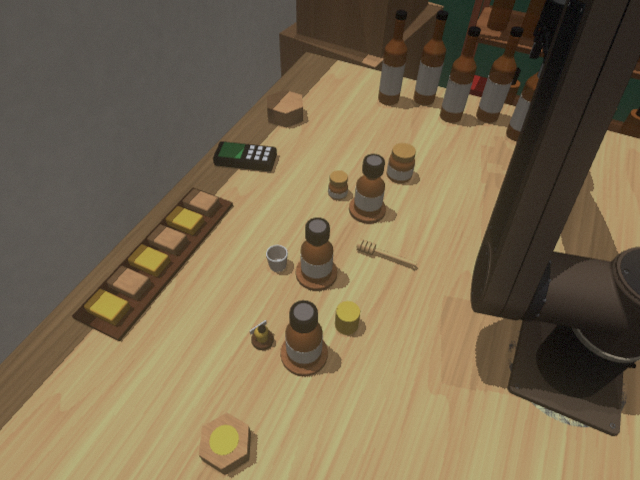

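The cup (304,198 in top) stands behind the middle bottle (cap at 309,232), the honey jar behind the right one and the bee behind the left one. So I'll open bottle_b, at about (0.534, 0.010). The next step works out the tool-axis shift to get above it.

Create h.py:
```python
from plant import ctrl
import numpy as np
from scipy.spatial.transform import Rotation as R
np.set_printoptions(suppress=True,precision=4)
def need(p):
    s=ctrl.get_state(); r=R.from_quat(s["tcp_rot"])
    print("tool shift",r.inv().apply(np.array(p)-s["eef_pos"]),"to upright",(r.inv()*R.from_quat([1,0,0,0])).as_rotvec(),
      "pos",s["eef_pos"],"toolx",r.as_matrix()[:,0],"toolz",r.as_matrix()[:,2],"F",s["contact_force"],"T",s["wrist_torque"],"q6",s["qpos"][5],"op",s["opening"],s["finger_force"],"t",s["time"])
```

Run:
```python
from h import *
import cv2
from scipy.optimize import least_squares
need([.534,.010,.23])
# fit the cap's silhouette centroid in both views
obs=[]
a=np.linspace(0,2*np.pi,60)
ring=lambda x,y,z,k:np.c_[x+.024*np.cos(a),y+.024*np.sin(a),0*a+z]
for c in("top","side"):
    d=ctrl.read_camera(c); K=np.array(d["camera_matrix"]); r=R.from_quat(d["orientation"]); o=np.array(d["xyz"])
    pr=lambda P,K=K,r=r,o=o:(lambda q:(q[:,:2]/q[:,2:]))((r.inv().apply(P-o))@K.T)
    u0=pr(np.array([[.534,.01,.144]]))[0]
    for m in ctrl.masks_of(c,"cap_b"):
        ys,xs=np.nonzero(m["region"]); u=np.array([xs.mean(),ys.mean()])
        if np.hypot(*(u-u0))<12: obs.append((pr,u)); print(c,u,u0,len(xs),m["conf"]); break
def cen(pr,x,y):
    h=cv2.convexHull(pr(np.r_[ring(x,y,.128,0),ring(x,y,.160,0)]).astype(np.float32)); M=cv2.moments(h); return np.array([M["m10"],M["m01"]])/M["m00"]
for s in ([0],[1],[0,1]):
    s=[i for i in s if i<len(obs)]
    if s:
        f=least_squares(lambda p:np.concatenate([cen(obs[i][0],*p)-obs[i][1] for i in s]),[.534,.01],diff_step=1e-3); print(s,f.x,f.fun)
```

```text
tool shift [ 0.5018 -0.4923  0.0013] to upright [0.     0.     0.3678] pos [ 0.2428 -0.6298  0.2313] toolx [ 0.9331  0.3596 -0.    ] toolz [ 0. -0. -1.] F [-0.006   0.3365  0.1553] T [-0.0169 -0.0141  0.0095] q6 -0.14994884584666734 op 1.0015296529960038 0.0 t 1.1
top [308.2658 231.1815] [307.6927 230.6128] 617 0.61
side [316.8279 230.6162] [315.1441 230.4578] 581 0.59
[0] [0.5324 0.0088] [-0.  0.]
[1] [0.5308 0.009 ] [-0.  0.]
[0, 1] [0.5317 0.0088] [-0.0034  0.3837 -0.3642 -0.2259]
```

Careful with the scale: shifts go in shares of 0.3 m and turns go in shares of 4 rad. That gives: 0.25 m is 0.8333, -0.246 m is -0.82.

Call:
step_hand(
  ticks="0.1333,-0.1333,0,0,0,0,1;0.2767,-0.2733,0,0,0,0,1;0.4167,-0.41,0,0,0,0,1;0.5567,-0.5467,0,0,0,0,1;0.6933,-0.6833,0,0,0,0,1;0.8333,-0.82,0,0,0,0,1;0.8333,-0.82,0,0,0,0,1",
)

```text
time: 2.17
eef_pos: [0.3887, -0.3073, 0.2315]
tcp_rot: [0.983, 0.185, 0.0, 0.0]
contact_force: [-0.6, -0.0, 0.3]
opening: 1.003
finger_force: 0.0
```

Call:
step_hand(
  ticks="0.1333,-0.1333,0,0,0,0,1;0.2767,-0.2733,0,0,0,0,1;0.4167,-0.41,0,0,0,0,1;0.5567,-0.5467,0,0,0,0,1;0.6933,-0.6833,0,0,0,0,1;0.7833,-0.77,0,0,0,0,1;0.8333,-0.82,0,0,0,0,1;0.8333,-0.82,0,0,0,0,1;0.8333,-0.82,0,0,0,0,1",
)

```text
time: 3.3
eef_pos: [0.5324, 0.0079, 0.2312]
tcp_rot: [0.983, 0.182, -0.0, 0.0]
contact_force: [0.3, 0.4, 0.9]
opening: 0.999
finger_force: 0.0
```

Run:
```python
from h import *
import cv2
need([.532,.009,.18])
d=ctrl.read_camera("wrist"); cv2.imwrite("pics/w1.png",d["pixels"][:,:,::-1]); print(d["xyz"],d["orientation"],d["camera_matrix"])
for t in("cap_b","neck_b"):print([(np.round(r["position"],4).tolist(),r["conf"]) for r in ctrl.mark_of("wrist",t)][:3])
K=np.array(d["camera_matrix"]);r=R.from_quat(d["orientation"])
for m in ctrl.masks_of("wrist","cap_b")[:3]:
    c=m["region"]; ys,xs=np.nonzero(c)
    print("mask",m["conf"],len(xs),xs.min(),xs.max(),ys.min(),ys.max())
    # mean ray onto mid-height planes
    v=np.c_[(xs-K[0,2])/K[0,0],(ys-K[1,2])/K[1,1]]; th=np.hypot(*v.T); ray=np.c_[v*(np.sin(th)/np.maximum(th,1e-9))[:,None],np.cos(th)]
    w=r.apply(ray)
    P=np.array(d["xyz"])+w*((.160-d["xyz"][2])/w[:,2])[:,None]
    h=cv2.convexHull(P[:,:2].astype(np.float32)); print("top plane extents",P.min(0),P.max(0))
```

```text
tool shift [ 0.0001 -0.0012  0.0512] to upright [0.0005 0.0003 0.3669] pos [0.5324 0.0079 0.2312] toolx [ 0.9335  0.3587 -0.0004] toolz [-0.0003 -0.0005 -1.    ] F [0.3449 0.4314 0.8821] T [ 0.0084 -0.0048 -0.0165] q6 1.0285782943659665 op 0.9990204736628779 0.0 t 3.3
[0.5967 0.0322 0.3732] [ 0.8166 -0.5609 -0.077   0.1123] [[371.6483   0.     316.3295]
 [  0.     371.6483 241.1018]
 [  0.       0.       1.    ]]
[([0.4692, 0.1929, 0.1299], 0.82), ([0.5323, 0.0122, 0.1291], 0.68), ([0.505, -0.2216, 0.1329], 0.67)]
[]
mask 0.86 3612 27 93 202 271
top plane extents [0.4474 0.152  0.16  ] [0.507  0.2149 0.16  ]
mask 0.85 400 524 578 336 364
top plane extents [ 0.5128 -0.2372  0.16  ] [ 0.5358 -0.1695  0.16  ]
mask 0.6 5253 276 353 206 291
top plane extents [ 0.5087 -0.0148  0.16  ] [0.5621 0.0332 0.16  ]
```

View pics/w1.png

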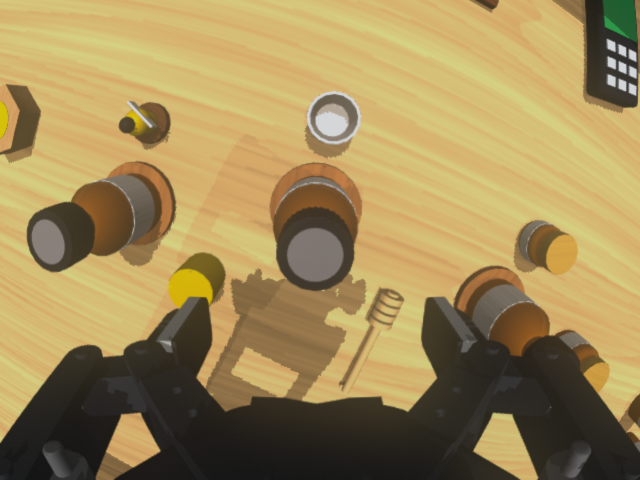

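Scaled: 0.108 m is 0.36, 0.105 m is 0.35.

Call:
step_hand(
  ticks="0,-0.0033,0.0667,0,0,0,1;0,-0.0033,0.1333,0,0,0,1;0,-0.0033,0.2,0,0,0,1;0,-0.0033,0.2667,0,0,0,1;0,-0.0033,0.3167,0,0,0,1;0,-0.0033,0.35,0,0,0,1;0,-0.0033,0.36,0,0,0,1;0,-0.0033,0.36,0,0,0,1;0,-0.0033,0.36,0,0,0,1",
  grip_force=60,
)

```text
time: 4.62
eef_pos: [0.5326, 0.0099, 0.1241]
tcp_rot: [0.983, 0.183, 0.001, 0.0]
contact_force: [-0.3, 0.0, -0.7]
opening: 1.001
finger_force: 0.0
```

```bash
python3 -c "
from h import *;need([.5325,.0092,.122])"
```

```text
tool shift [-0.0003  0.0006  0.0021] to upright [ 0.0005 -0.0014  0.3678] pos [0.5326 0.0099 0.1241] toolx [0.9331 0.3596 0.0013] toolz [ 0.0015 -0.0002 -1.    ] F [-0.2912  0.0045 -0.7497] T [ 0.0019 -0.0112  0.0081] q6 1.0309624768749386 op 1.0006259409917966 0.0 t 4.625
```

The wrist view shows the middle cap at (315,250), centred between the fingers, with the cup behind its bottle at (333,118). Now I'll close the gripper.

Scaled: 0.002 m is 0.0067.

Call:
step_hand(
  ticks="0,0,0.0067,0,0,0,0.8;0,0,0.0067,0,0,0,0.65;0,0,0.0067,0,0,0,0.55;0,0,0.0067,0,0,0,0.45;0,0,0.0067,0,0,0,0.3;0,0,0.0067,0,0,0,0.0;0,0,0.0067,0,0,0,0;0,0,0.0067,0,0,0,0",
  grip_force=60,
)

```text
time: 5.62
eef_pos: [0.5322, 0.0098, 0.1215]
tcp_rot: [0.983, 0.183, 0.0, 0.0]
contact_force: [-1.2, -1.4, 4.3]
opening: 0.546
finger_force: 61.1
```

```bash
python3 -c "
from h import *;need([.5325,.0092,.122])"
```

```text
tool shift [ 0.0001  0.0007 -0.0005] to upright [ 0.0004 -0.0003  0.3678] pos [0.5322 0.0098 0.1215] toolx [0.9331 0.3596 0.0003] toolz [ 0.0004 -0.0004 -1.    ] F [-1.1842 -1.3699  4.3171] T [-0.2457  0.1919  0.0231] q6 1.0309571748367687 op 0.5461322164922539 61.13416660577059 t 5.625
```

Scaled: 0.004 m is 0.0133, 0.002 m is 0.0067.

Call:
step_hand(
  ticks="0,0,0.0067,0,0,0,0;0,0,0.0133,0,0,0,0;0,0,0.0133,0,0,0,0",
)

```text
time: 6.0
eef_pos: [0.5323, 0.0098, 0.1182]
tcp_rot: [0.983, 0.183, 0.0, 0.0]
contact_force: [-3.6, -1.4, 7.4]
opening: 0.547
finger_force: 61.5
```

Call:
step_hand(
  ticks="0,0,0.0033,0,0,0,0;0,0,0.0033,0,0,0,0",
)

```text
time: 6.25
eef_pos: [0.5323, 0.0098, 0.1174]
tcp_rot: [0.983, 0.183, 0.0, 0.0]
contact_force: [-3.3, -1.2, 9.7]
opening: 0.547
finger_force: 61.5
```

```bash
python3 -c "
from h import *
import time
F=[];Z=[]
need([.5325,.0092,.116])
for i in range(4):
    ctrl.read_camera('wrist');s=ctrl.get_state();F.append(s['contact_force'][2]);Z.append(s['eef_pos'][2])
print(F,Z)"
```

```text
tool shift [-0.      0.0007  0.0014] to upright [ 0.0004 -0.      0.368 ] pos [0.5323 0.0098 0.1174] toolx [ 0.9331  0.3597 -0.0001] toolz [ 0.0001 -0.0004 -1.    ] F [-3.2958 -1.174   9.7196] T [-0.2583  0.5369  0.0306] q6 1.0309863511187063 op 0.5468866699723711 61.5374094620347 t 6.25
[np.float64(9.75357121172618), np.float64(8.419839963198198), np.float64(8.863415133106566), np.float64(8.75951845681218)] [np.float64(0.11747505494816307), np.float64(0.11748404285433386), np.float64(0.11748048018693091), np.float64(0.11747761524946365)]
```

Scaled: 0.0017 m is 0.0057, 0.001 m is 0.0033.

Call:
step_hand(
  ticks="0,0,0.0033,0,0,0,0;0,0,0.0057,0,0,0,0;0,0,0.0057,0,0,0,0",
)

```text
time: 6.82
eef_pos: [0.5323, 0.0098, 0.1161]
tcp_rot: [0.983, 0.183, -0.0, 0.0]
contact_force: [-5.3, -1.5, 11.5]
opening: 0.546
finger_force: 61.7
```

```bash
python3 -c "
from h import *
F=[]
for i in range(5):
    ctrl.read_camera('wrist');s=ctrl.get_state();F.append(s['contact_force'][2])
print(np.mean(F),F)
need([.5325,.0092,.116])"
```

```text
10.634711069466144 [np.float64(10.201283759313009), np.float64(10.532708952944226), np.float64(10.899834191714893), np.float64(11.231085477071863), np.float64(10.30864296628673)]
tool shift [-0.0001  0.0007  0.0001] to upright [0.0004 0.     0.3682] pos [0.5323 0.0099 0.1161] toolx [ 0.933   0.3599 -0.0001] toolz [ 0.0001 -0.0004 -1.    ] F [-5.4396 -1.7929 10.3086] T [-0.1756  0.6934 -0.0188] q6 1.030971025991952 op 0.5470491136204203 61.678272876888514 t 7.075
```

Scaled: 0.0001 m is 0.0003, -0.28 rad is -0.07.

Call:
step_hand(
  ticks="0,0,0.0003,0,0,-0.0175,0;0,0,0.0003,0,0,-0.035,0;0,0,0.0003,0,0,-0.0525,0;0,0,0.0003,0,0,-0.07,0;0,0,0.0003,0,0,-0.07,0",
)

```text
time: 7.7
eef_pos: [0.5335, 0.0101, 0.1166]
tcp_rot: [0.948, 0.318, 0.002, 0.001]
contact_force: [-2.5, 0.4, 11.1]
opening: 0.546
finger_force: 61.7
```

```bash
python3 -c "
from h import *
F=[]
for i in range(4):
    ctrl.read_camera('wrist');s=ctrl.get_state();F.append(s['contact_force'][2])
print(np.mean(F))
need([.5325,.0092,.116])"
```

```text
10.239638131437186
tool shift [-0.0013  0.0001  0.0006] to upright [ 0.0011 -0.0034  0.6479] pos [0.5335 0.0101 0.1166] toolx [0.7973 0.6035 0.0028] toolz [ 0.0035  0.     -1.    ] F [-2.7444 -0.5039  9.5468] T [-0.0503  0.382   0.034 ] q6 0.7508696613972128 op 0.5494717762069163 61.7202184908092 t 7.9
```

Scaled: 0.0006 m is 0.002, 0.0005 m is 0.0017, -0.28 rad is -0.07.

Call:
step_hand(
  ticks="0,0,0.0017,0,0,0,0;0,0,0.002,0,0,-0.0175,0;0,0,0.002,0,0,-0.035,0;0,0,0.002,0,0,-0.0525,0;0,0,0.002,0,0,-0.07,0;0,0,0.002,0,0,-0.07,0",
)

```text
time: 8.65
eef_pos: [0.5333, 0.0101, 0.116]
tcp_rot: [0.894, 0.448, 0.001, 0.001]
contact_force: [-2.5, 0.3, 10.2]
opening: 0.548
finger_force: 61.8
```

```bash
python3 -c "
from h import *
F=[]
for i in range(4):
    ctrl.read_camera('wrist');s=ctrl.get_state();F.append(s['contact_force'][2])
print(np.mean(F))
need([.5325,.0092,.116])"
```

```text
11.087089152662829
tool shift [-0.0012 -0.0001 -0.    ] to upright [ 0.0013 -0.0026  0.9281] pos [0.5333 0.0101 0.116 ] toolx [0.5994 0.8005 0.0016] toolz [ 0.0028 -0.     -1.    ] F [-2.8068  0.4245 11.1561] T [-0.1071  0.4626  0.0666] q6 0.47082033575697585 op 0.5481341602820519 61.79523998871446 t 8.85
```

Scaled: -0.52 rad is -0.13.

Call:
step_hand(
  ticks="0,0,0,0,0,-0.0175,0;0,0,0,0,0,-0.035,0;0,0,0,0,0,-0.0525,0;0,0,0,0,0,-0.07,0;0,0,0,0,0,-0.0875,0;0,0,0,0,0,-0.105,0;0,0,0,0,0,-0.12,0;0,0,0,0,0,-0.13,0;0,0,0,0,0,-0.13,0",
)

```text
time: 9.98
eef_pos: [0.5334, 0.0103, 0.116]
tcp_rot: [0.749, 0.662, 0.001, 0.001]
contact_force: [-2.1, 0.0, 10.2]
opening: 0.548
finger_force: 61.7
```

```bash
python3 -c "
from h import *
F=[]
for i in range(4):
    ctrl.read_camera('wrist');s=ctrl.get_state();F.append(s['contact_force'][2])
print(np.mean(F))
need([.5325,.0092,.116])"
```

```text
10.616328022825314
tool shift [-0.0012 -0.0008  0.0001] to upright [ 0.0019 -0.003   1.4477] pos [0.5334 0.0103 0.1161] toolx [0.1228 0.9924 0.0009] toolz [ 0.0032  0.0005 -1.    ] F [-2.502   1.1888 10.5841] T [ 0.0084  0.3241 -0.    ] q6 -0.04900525374013646 op 0.547480172299032 61.72411970794201 t 10.175
```

Scaled: -0.02 m is -0.0667, -0.015 m is -0.05.

Call:
step_hand(
  ticks="0,0,-0.01,0,0,0,0;0,0,-0.02,0,0,0,0;0,0,-0.0333,0,0,0,0;0,0,-0.05,0,0,0,0;0,0,-0.0667,0,0,0,0;0,0,-0.0667,0,0,0,0",
)

```text
time: 10.92
eef_pos: [0.5319, 0.01, 0.1339]
tcp_rot: [0.749, 0.662, -0.0, -0.0]
contact_force: [0.7, -0.4, -0.9]
opening: 0.547
finger_force: 61.4
```

```bash
python3 -c "
from h import *
need([.5328,.0094,.2015])"
```

```text
tool shift [-0.0005  0.001  -0.0676] to upright [-0.0003  0.0001  1.4478] pos [0.5319 0.01   0.1339] toolx [0.1227 0.9924 0.0001] toolz [-0.0002  0.0001 -1.    ] F [ 0.7169 -0.3531 -0.9305] T [-0.0311 -0.0086  0.0104] q6 -0.049042684571051466 op 0.5466073453793184 61.448796428740025 t 10.925
```

Scaled: -0.067 m is -0.2233, -0.063 m is -0.21.

Call:
step_hand(
  ticks="0,0,-0.0267,0,0,0,0;0,0,-0.06,0,0,0,0;0,0,-0.1,0,0,0,0;0,0.0017,-0.14,0,0,0,0;0,0.0017,-0.18,0,0,0,0;0,0.0017,-0.21,0,0,0,0;0,0.0017,-0.2233,0,0,0,0;0,0.0017,-0.2233,0,0,0,0;0,0.0017,-0.2233,0,0,0,0",
)

```text
time: 12.05
eef_pos: [0.5322, 0.01, 0.2003]
tcp_rot: [0.749, 0.662, -0.0, -0.0]
contact_force: [-0.3, 0.4, -0.6]
opening: 0.547
finger_force: 61.5
```

```bash
python3 - <<'E'
from h import *
import cv2
need([.5328,.0094,.2015])
ims=[]
for c in("side","top"):
    d=ctrl.read_camera(c); ims.append(d["pixels"][:,:,::-1])
    print(c,[(np.round(r["position"],3).tolist(),round(r["conf"],2)) for t in("cap_b","tasting_cup") for r in ctrl.mark_of(c,t)][:5])
a=cv2.resize(ims[0][150:350,220:420],(400,400));b=cv2.resize(ims[1][150:350,210:410],(400,400))
cv2.imwrite("pics/end.png",np.hstack([a,b]))
E
```

```text
tool shift [-0.0005  0.0007 -0.0012] to upright [-0.0009  0.0008  1.4478] pos [0.5322 0.01   0.2003] toolx [0.1227 0.9924 0.    ] toolz [-0.0011  0.0002 -1.    ] F [-0.3157  0.4195 -0.578 ] T [ 0.0036 -0.0289  0.0136] q6 -0.04899059269507091 op 0.5473460444376052 61.45362937822938 t 12.05
side [([0.536, 0.01, 0.206], 0.81), ([0.502, -0.222, 0.13], 0.63), ([0.473, 0.192, 0.131], 0.6), ([0.62, 0.023, -0.006], 0.86)]
top [([0.503, -0.225, 0.123], 0.97), ([0.472, 0.194, 0.128], 0.9)]
```

View pics/end.png

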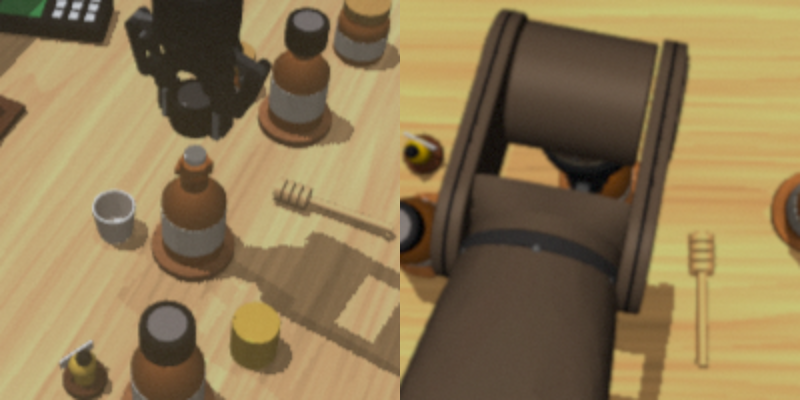

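The left crop shows the cap in the gripper at (198,108), about 8 cm above the bare neck at (195,158). The cup at (115,215) and the other goods haven't moved. The cap is held level and the arm is still, so I'll hand it in.

```bash
python3 -c "
from plant import ctrl
print(ctrl.sign_off())"
```

```text
the job is handed in; nothing more can be done
None
```

I opened the middle bottle, the one the tasting cup stands at, and handed the job in with its cap held level about 8 cm above the neck; the other two caps stayed shut and the cup and goods did not visibly move.

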